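Rehang the lift-off door of the bench incubator

TASK

The incubator's door has been washed and stands in the drying rack. Take it out, lower it onto the incubator's two hinge pins so that both sockets go fully home, then swing it shut flat against the gasket and let go. Feel for the pins and do not force, drop or slam the door, and leave everything else on the bench where it is.

Things in the scene. Friction and masses are not known exactly. Their poses are not given: they have to be found in the camera images.
- door_center (a point): Centre (half-way up) of the loose door: white frame with clear window, 170 mm wide (its y), 190 high (z), 14 thick (x), 0.36 to 0.6 kg. Its front looks to -x, with a dark upright bar handle standing 35 mm off it near the free edge (-y); hinge edge at +y. It starts upright in an outer slot of the rack.
- door_grip (a point): Middle of the door's top rail, 73 mm above door_center and 22 mm below the top edge, mid-thickness, above the centre of mass: the place to grip across the 14 mm. The rail is solid from 45 mm above door_center to the top edge over the full width; its front is smooth (the handle ends lower) and can be pushed with the fingers. A push on the sockets turns the door in the fingers.
- socket_low (a point): Centre of the mouth of the door's lower hinge socket, 97 mm along the door's +y and 65 mm below door_center: steel barrel 20 mm across, 22 mm high, with a round hole 11 mm wide, 18 mm deep, open below.
- socket_top (a point): The same for the upper socket, 115 mm straight above the lower one.
- cabinet: Bench incubator, fixed: white, 220 mm deep (x), 280 wide (y), 258 high. Origin: centre of its underside, on the bench. Its front looks to -x (at x = -110 mm; gasket 6 mm proud of it). Hinges at its +y side, grey control column at -y. More than 35 N between door and incubator, even briefly, damages pins or gasket.
- slot_low (a point): NOMINAL foot (shoulder) of the lower pin, 124 mm to -x and 118 mm to +y of the cabinet's origin, 70 mm up; axes as the cabinet's. The hinge plate with both pins is clamped in slotted screw holes, up to 8 mm to either side of here along the cabinet's y (x and height are true): see or feel for the pins. Pin: upright, 9.4 mm thick, 15.5 high, nearly flat top, on a bracket 20 mm across and high.
- slot_top (a point): The same for the upper pin, 115 mm straight above the lower one and always shifted alike; that pin's top is 200.5 mm above the bench. Home means the socket mouths rest on the shoulders. Hung and shut, the door's axes point as the cabinet's; opened 90 degrees its +y points along the cabinet's +x, straight at the front. It swings freely between and is hung most easily so opened.
- door: The same door; origin at the centre of its lower edge, 95 mm below door_center. Hung, that edge is 40 mm above the bench. Let go suddenly it can settle on its hinges with a jolt of up to some 30 N, so ease the grip off. In the rack it stands free on the tray with 3 mm play to the wires on either side.
- rack: Drying rack, fixed: tray 180 mm (x) by 190 mm (y), 12 mm thick, origin at the centre of its underside; three slots 60 mm apart along x between wire loops, tops 55 mm above the bench. Door and spare shelf stand along y in the two outer slots (x = -60 and +60 mm), either way round, upright.
- spare_shelf: Loose steel shelf with holes, 120 by 150 by 14 mm, standing in the other outer slot. Leave alone.
- beaker: Glass beaker, 68 mm wide, 85 mm high, on the bench. Leave alone.
- slide_box: Blue box of slides, 95 by 35 by 32 mm, on the bench. Leave alone.
- lab_timer: Grey timer, 60 by 45 by 30 mm, on the bench. Leave alone.
- tip_box: Orange box with clear lid, 85 by 115 by 70 mm, on the bench. Leave alone.
- petri_dishes: Two stacked dishes, 86 mm across, 30 mm high, on the bench. Leave alone.
- wash_bottle: White bottle, 66 mm across, 170 mm high, on the bench. Leave alone.
- marker: Marker pen, 130 mm long, lying on the bench. Leave alone.

How it is judged:
By the outcome, as a careful person would: the job done as asked, in the order asked, and still so for the second after the job is handed in, with the robot touching nothing.
It also fails if it takes over 72 s, if anything falls off the work surface, if the arm or the gripper's body presses on something with over 40 N, if the wrist force passes 120 N, or if a joint passes its speed limit or range.

ROBOT

A 7-joint arm with a two-finger parallel gripper is mounted at the origin on the work surface. World frame = base frame: x ahead of the robot, y to its left, z up, the work surface at z = 0. Lengths are in mm, angles in rad, forces in N, time in s.
With the tool pointing down it reaches from about 425 to 875 mm from the base axis. Payload 4.7 kg.
Tool frame: the origin (TCP) lies between the finger pads; the fingertips stand 14 mm ahead of it and the grasp point (between the pads) lies 5 mm behind it (tip_reach is the z of the fingertips in the tool frame, in mm); z points along the fingers, y is the line along which they close (so a half turn about z gives the same grasp; the last joint's range is limited). The gripper opens to 87 mm and grips with 3 to 60 N. Pads are 19 mm wide; open, the fingers measure 117 mm over their backs; the gripper's body (75 mm by 190 mm) begins 51 mm behind the grasp point.
Start: joints at [1.282, 0.321, -0.07, 1.45, 0.023, 1.371, -0.057], TCP at [193.806, -620.454, 236.587] pointing down, gripper open.
Joint ranges: [-2.86, 2.86], [-0.3, 2.09], [-1.38, 1.24], [0.06, 2.45], [-1.56, 4.7], [0.09, 2.05], [-2.69, 2.69]. Speed limits (rad/s): [2.57, 2.57, 3.14, 3.14, 3.14, 3.14, 3.14].

INTERFACE

Orientations are given as a rotation vector (axis times angle).
In Python, from workcell import get_obs, capture, finish_job, tip_reach gives the robot as it stands. The module is installed in compiled form; this text tells all that it offers.
- The arm moves only by the tool step_arm, never from a script. Its argument "targets" is a list of rows, each an object with "linear": the shift along the tool's x, y, z in mm, a list of three; "angular": the turn, a rotation vector about the tool's x, y, z in rad, a list of three. A call has 1 to 5 rows; each row is the pose to reach, as a shift and turn from the pose commanded when the call began, along the tool's axes at that moment; what a row does not reach only later rows make up. A row lasts 1/8 s, in which the tool goes at most 62.5 mm and 10.7 degrees, less where a joint would pass 70% of its speed; a pose out of reach is approached as far as the arm can. A call with a gripper value outside its range is refused whole. "hand" is the finger opening in mm, from 0 to 87, set as the call begins (left out, the last holds). The fingers move at their own pace and stop on an object; "force" is the grip in N (left out, the last holds). Time passes only in rows, so rows that repeat a pose let the fingers close. It gives the time, the measured TCP pose, the force, the opening and the grip force at its end, in the units of the state.
- get_obs(): the state, without advancing time (a new reading comes with each control period).
- capture(name): name is "scene" or "side" or "wrist"; returns a dict with "image" (480x640x3 uint8, blue, green, red), "range_z" (480x640 float32, mm along the optical axis (not along the pixel's ray), 0 where there is no reading), "vertical_fov" (degrees; the focal length in pixels is half the picture's height over the tangent of half this angle, whatever the lens; pixels are square), "cx", "cy" (the principal point, pixels), "R" (3x3) and "t" (3): a world point X has camera coordinates R X + t. Camera axes: x right, y down, z forward; pixel columns grow to the right and rows downward; lengths in mm; the calibration is good to about 2 mm. The wrist camera is an equidistant fisheye: a pixel r from the principal point sees the ray r / f radians off the axis. A picture is of the moment at which its call begins.
- finish_job(): hands the job in; it is judged then, once.
The state is a dict: "time": time; "joint_positions": joint angles; "joint_vel": joint speeds; "joint_torque": joint torques, N m; "ee_pos": TCP position; "ee_rot": TCP orientation; "ft_force": force on the tool from outside, world axes, zero at the start; "ft_torque": the same for the moment, N m; "finger_gap": finger opening in mm; "finger_force": force on a finger pad.
Only numpy, scipy, OpenCV 4.12 (cv2) and the standard library are available. Lean on these libraries where they do the work, as an engineer would, in place of code of your own. Each camera call takes 0.05 s, during which the arm holds its last target. There are 200 camera calls.

## Working session

There is one attempt and no reset: what is moved stays moved. The work goes in short steps, Python scripts to look and compute and a tool call to move; the robot and the scene stay as the last step left them, time stands still between calls to the robot, and variables do not carry over. Pictures are saved under pics/ and viewed, at most 10 in all, crops included, and the job is handed in when it is done.

Besides the shell and the picture viewer there is one more tool, called after ">>>" as name(argument=value, ...), one argument or row to a line, values as JSON. step_arm: Moves the arm, as the interface text tells. Its arguments: {"type":"object","properties":{"targets":{"type":"array"},"hand":{"type":"number"},"force":{"type":"number"}},"required":["targets"]}

```bash
mkdir -p pics; cat > h.py <<'E'
import numpy as np, cv2
from workcell import get_obs, capture, finish_job, tip_reach
from scipy.spatial.transform import Rotation as Ro
def cap(n,save=None):
    c=capture(n); np.savez(f'{n}.npz',**c)
    if save: cv2.imwrite(f'pics/{save}.png',c['image'])
    return c
def load(n): return dict(np.load(f'{n}.npz'))
def cloud(c):
    h,w=c['range_z'].shape; f=h/2/np.tan(np.radians(float(c['vertical_fov']))/2)
    v,u=np.mgrid[:h,:w]; z=c['range_z']
    P=np.stack([(u-c['cx'])/f*z,(v-c['cy'])/f*z,z],-1)
    X=(P-c['t'])@c['R']; X[z==0]=np.nan
    return X
def st():
    o=get_obs(); print({k:np.round(o[k],2) for k in('time','joint_positions','ee_pos','ee_rot','ft_force','ft_torque','finger_gap','finger_force')})
    print(np.round(Ro.from_rotvec(o['ee_rot']).as_matrix(),3).tolist()); return o
E
python3 - <<'E'
from h import *
st(); print(tip_reach)
for n in('scene','side'):
    c=cap(n,n); print(n,c['vertical_fov'],(-c['R'].T@c['t']).round(), c['R'].round(2).tolist())
E
```

```text
{'time': np.float64(0.0), 'joint_positions': array([ 1.28,  0.32, -0.07,  1.45,  0.02,  1.37, -0.06]), 'ee_pos': array([ 193.58, -619.95,  235.45]), 'ee_rot': array([-3.1 , -0.47,  0.  ]), 'ft_force': array([0.02, 0.65, 0.7 ]), 'ft_torque': array([ 0.03, -0.01, -0.05]), 'finger_gap': np.float64(86.98), 'finger_force': np.float64(0.0)}
[[0.955, 0.298, -0.001], [0.298, -0.955, 0.002], [-0.0, -0.002, -1.0]]
14.0
scene 48.26860800215817 [1023. -395. 1063.] [[0.73, 0.69, 0.02], [0.59, -0.61, -0.54], [-0.36, 0.4, -0.84]]
side 50.12990907665991 [ 537. -700.  725.] [[0.99, -0.1, -0.01], [-0.07, -0.59, -0.8], [0.08, 0.8, -0.6]]
```

View pics/scene.png

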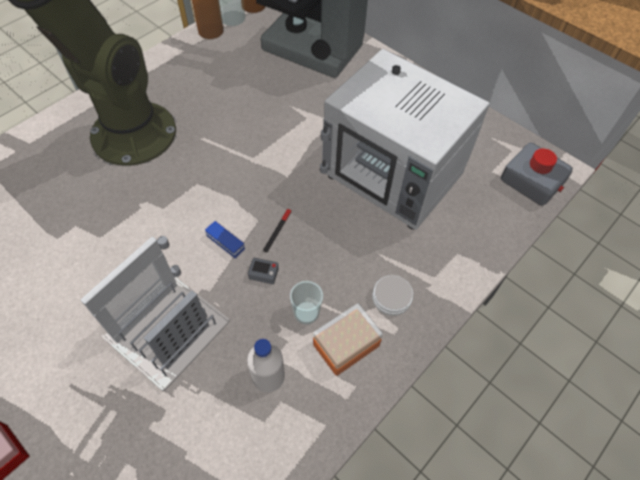

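View pics/side.png

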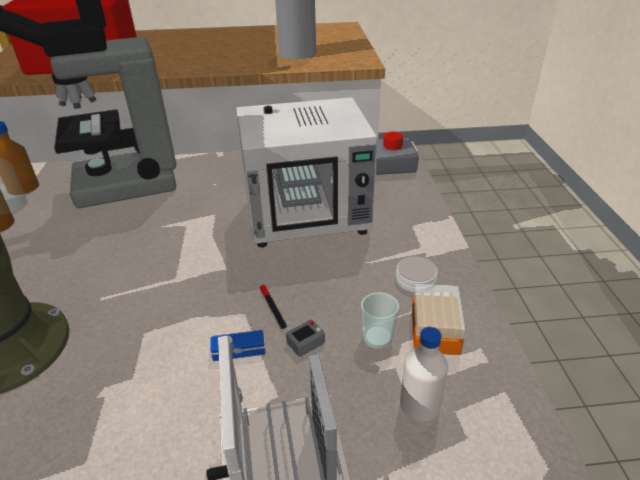

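The scene picture shows the cabinet's top at about (405,105), the door in the rack with its top rail from (88,298) to (155,245), its barrels at (163,243) and (176,270), and the pins at the cabinet's left edge near (325,130) and (328,170). The side picture shows the pins at about (252,180) and (260,230), with the door handle at (217,473).

```bash
python3 - <<'E'
from h import *
for n in('scene','side'):
    c=load(n); X=cloud(c); Z=X[...,2]
    print(n)
    # cabinet top
    m=(abs(Z-258)<5); m[:, :200]=0
    k,l,s,ce=cv2.connectedComponentsWithStats(m.astype(np.uint8))
    i=1+np.argmax(s[1:,4]); P=X[l==i]; r=cv2.minAreaRect(P[:,:2].astype(np.float32)); print('cab top',s[i],r,np.median(P[:,2]))
    print(cv2.boxPoints(r).round(1).tolist())
    # bench check
    b=Z[(abs(Z)<15)]; print('bench',np.median(b))
    # things 193<z<210
    m=(abs(Z-202)<5)
    k,l,s,ce=cv2.connectedComponentsWithStats(m.astype(np.uint8))
    for i in range(1,k):
        if s[i,4]>60:
            P=X[l==i]; r=cv2.minAreaRect(P[:,:2].astype(np.float32)); print('z202',s[i],np.array(r[0]).round(1),np.array(r[1]).round(1),r[2],np.median(P[:,2]).round(1)); print(cv2.boxPoints(r).round().tolist())
c=load('scene');X=cloud(c)
for p in [(163,243),(176,270),(90,298),(152,247),(120,270),(323,130),(325,128),(326,172),(395,70)]: print(p,X[p[1],p[0]].round(1))
im=c['image']; a=cv2.resize(im[90:200,290:410],None,fx=5,fy=5,interpolation=cv2.INTER_CUBIC)
s=load('side')['image']; b=cv2.resize(s[150:260,220:300],None,fx=5,fy=5,interpolation=cv2.INTER_CUBIC)[:, :200*2]
cv2.imwrite('pics/c1.png',cv2.resize(np.hstack([a,b]),None,fx=.8,fy=.8))
E
```

```text
scene
cab top [ 325   49  165  117 9648] ((586.4616088867188, 359.6026916503906), (281.17364501953125, 224.10690307617188), 5.173351764678955) 257.2241320017878
[[436.29998779296875, 458.5], [456.6000061035156, 235.3000030517578], [736.5999755859375, 260.70001220703125], [716.4000244140625, 483.8999938964844]]
bench -0.6337408936220839
z202 [322   0  42  17 137] [228.9 568.2] [114.7  59.1] 58.31541061401367 201.8
[[174.0, 535.0], [224.0, 504.0], [284.0, 601.0], [234.0, 633.0]]
z202 [104  65  43  35 143] [56.3 11.4] [ 37.5 120.1] 0.9098668098449707 202.1
[[37.0, 71.0], [38.0, -49.0], [76.0, -48.0], [74.0, 72.0]]
z202 [323 117  20  17  75] [485.9 239.8] [ 9.7 57.4] 89.7928237915039 201.7
[[457.0, 235.0], [515.0, 235.0], [515.0, 245.0], [457.0, 245.0]]
z202 [391 121  93  63 239] [719.  352.4] [246.6  85.2] 72.37692260742188 202.0
[[641.0, 248.0], [722.0, 222.0], [797.0, 457.0], [716.0, 483.0]]
z202 [ 81 237  77  68 708] [ 448.  -292.4] [ 17.2 169. ] 5.641851425170898 200.9
[[431.0, -209.0], [448.0, -377.0], [465.0, -376.0], [448.0, -207.0]]
side
cab top [ 236   97  141   54 5492] ((585.
[... 750 characters left out ...]
85.4 258.3] [21.1 96.9] 89.4325180053711 201.8
[[637.0, 248.0], [734.0, 247.0], [734.0, 268.0], [637.0, 269.0]]
z202 [244 169  29  11 156] [483.8 234.9] [27.1 57.5] 87.40304565429688 201.8
[[455.0, 223.0], [512.0, 220.0], [513.0, 247.0], [456.0, 250.0]]
z202 [ 218  336   18  117 1378] [ 447.  -291.6] [ 14.3 170.7] 5.542344570159912 203.0
[[432.0, -207.0], [448.0, -377.0], [462.0, -376.0], [446.0, -206.0]]
(163, 243) [ 444.7 -198.7  177.3]
(176, 270) [ 442.8 -195.7   62.5]
(90, 298) [ 459.9 -362.9  202.6]
(152, 247) [ 446.7 -221.8  192.3]
(120, 270) [ 448.6 -293.2  198.6]
(323, 130) [473.8 221.1 192.5]
(325, 128) [475.9 225.1 197.3]
(326, 172) [485.9 223.4  55.4]
(395, 70) [513.4 407.  268.6]
```

View pics/c1.png

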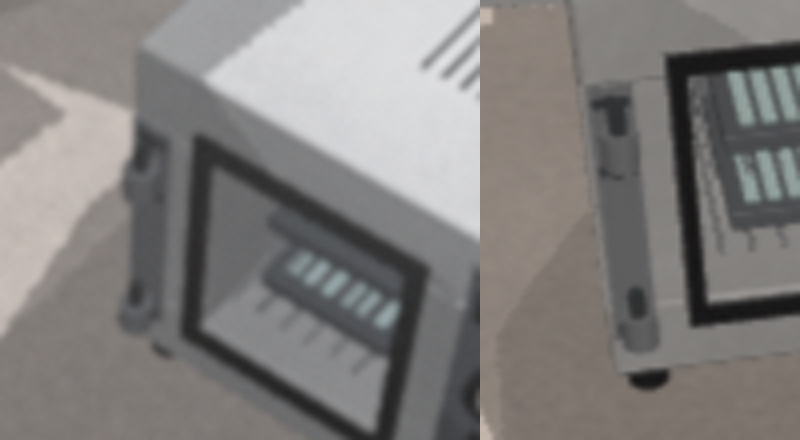

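The crop shows the upper pin at scene (327,128) and side (254,180), and the lower pin at side (259,225). I'll get the pins in the cabinet frame from the depth, and the wrist camera's mounting.

```bash
cat >> h.py <<'E'
C=np.array([586.1,359.4]); th=np.radians(95.15)
Rc=np.array([[np.cos(th),-np.sin(th)],[np.sin(th),np.cos(th)]])  # cab->world
def cab(X): 
    Y=X.copy(); Y[...,:2]=(X[...,:2]-C)@Rc; return Y
E
python3 - <<'E'
from h import *
for n in('scene','side'):
    c=load(n); Y=cab(cloud(c)).reshape(-1,3)
    for nm,a,b in(('top pin',187,202),('top brk',165,185),('low pin',73,86),('low brk',50,70)):
        m=(Y[:,2]>a)&(Y[:,2]<b)&(Y[:,0]<-113)&(Y[:,0]>-150)&(abs(Y[:,1]-118)<26)
        P=Y[m]; print(n,nm,len(P)); print(P.round(1).tolist() if len(P)<14 else (P.min(0).round(1),P.max(0).round(1),np.median(P,0).round(1)))
    # project nominal pins for dy in -8,0,8
    f=240/np.tan(np.radians(float(c['vertical_fov']))/2)
    for z in(200.5,185,85.5,70):
        for d in(-8,0,8):
            w=np.r_[Rc@np.array([-124,118+d])+C,z]; q=c['R']@w+c['t']; print(n,z,d,(q[:2]/q[2]*f+[c['cx'],c['cy']]).round(1))
c=cap('wrist'); o=get_obs(); T=Ro.from_rotvec(o['ee_rot']).as_matrix()
print('cam in tool', T.T@(-c['R'].T@c['t']-o['ee_pos']), (T.T@c['R'].T).round(2).tolist(), c['vertical_fov'])
# door face fit
c=load('side');X=cloud(c);Z=X[...,2]
for z in (205,):
  for n in('scene','side'):
    X=cloud(load(n)).reshape(-1,3); m=(abs(X[:,2]-202)<4)&(abs(X[:,0]-447)<25)&(abs(X[:,1]+292)<95); P=X[m,:2]
    r=cv2.fitLine(P.astype(np.float32),cv2.DIST_HUBER,0,.01,.01).ravel(); print('door line',n,r, np.degrees(np.arctan2(r[1],r[0])))
E
```

```text
scene top pin 37
(array([-129.6,   92.6,  187.3]), array([-113.1,  127.4,  200.5]), array([-123.8,  120.2,  196.4]))
scene top brk 76
(array([-135.4,   92.5,  165.2]), array([-113. ,  132. ,  184.9]), array([-128. ,  116.2,  176.8]))
scene low pin 24
(array([-128.8,   92.6,   73.3]), array([-113. ,  128. ,   85.5]), array([-124.7,  120.8,   80.9]))
scene low brk 61
(array([-134.6,   93.9,   50.3]), array([-113.4,  132. ,   69.5]), array([-128.1,  117.1,   63.8]))
scene 200.5 -8 [329.3 129.5]
scene 200.5 0 [326.4 127.8]
scene 200.5 8 [323.5 126.1]
scene 185 -8 [329.  134.4]
scene 185 0 [326.2 132.7]
scene 185 8 [323.3 131.1]
scene 85.5 -8 [327.7 163.7]
scene 85.5 0 [325. 162.]
scene 85.5 8 [322.3 160.4]
scene 70 -8 [327.5 167.9]
scene 70 0 [324.8 166.3]
scene 70 8 [322.2 164.6]
side top pin 50
(array([-132.6,   92.4,  187.1]), array([-113.1,  130.9,  201.8]), array([-124.1,  122.1,  193.7]))
side top brk 87
(array([-134.9,   92. ,  165. ]), array([-113.8,  132.8,  184.9]), array([-129.2,  122.2,  175.7]))
side low pin 31
(array([-130.6,   92.5,   73.2]), array([-113.6,  131.7,   85.9]), array([-124.2,  122.7,   79.8]))
side low brk 72
(array([-134.4,   92.1,   51.3]), array([-113.3,  132.7,   69.9]), array([-128.5,  122.4,   61.2]))
side 200.5 -8 [259.6 176.5]
side 200.5 0 [255.7 176.9]
side 200.5 8 [251.8 177.3]
side 185 -8 [260.3 183. ]
side 185 0 [256.4 183.4]
side 185 8 [252.5 183.9]
side 85.5 -8 [264.4 222.6]
side 85.5 0 [260.7 223. ]
side 85.5 8 [257.  223.5]
side 70 -8 [265.  228.4]
side 70 0 [261.3 228.8]
side 70 8 [257.7 229.3]
cam in tool [  81.76741091   -0.27579512 -147.79839447] [[-0.0, -0.96, -0.3], [1.0, -0.0, 0.0], [-0.0, -0.3, 0.96]] 65.70646984690485
door line scene [ 9.9537335e-02 -9.9503380e-01  4.4909476e+02 -2.9517715e+02] -84.28747
door line side [ 9.7079873e-02 -9.9527657e-01  4.4829254e+02 -3.0194562e+02] -84.428955
```

>>> step_arm(
  targets=[
    {"linear": [34, -24, -5], "angular": [0, 0, -0.137]},
    {"linear": [68, -48, -10], "angular": [0, 0, -0.273]},
    {"linear": [102, -71, -15], "angular": [0, 0, -0.41]},
    {"linear": [136, -95, -20], "angular": [0, 0, -0.546]},
    {"linear": [170, -119, -24], "angular": [0, 0, -0.683]},
  ],
  hand=60,
)

```text
time: 0.78
ee_pos: [321.2, -454.9, 260.5]
ee_rot: [-2.764, -1.493, 0.0]
ft_force: [0.3, -0.4, -0.5]
finger_gap: 60.6
finger_force: 0.0
```

```bash
cat >> h.py <<'E'
def Rt(yawdeg):  # tool down, tool y at world angle yawdeg
    a=np.radians(yawdeg); y=np.array([np.cos(a),np.sin(a),0]); z=np.array([0,0,-1.]); return np.c_[np.cross(y,z),y,z]
def plan(pos,yaw):
    o=get_obs(); T=Ro.from_rotvec(o['ee_rot']).as_matrix()
    print('lin',(T.T@(np.array(pos)-o['ee_pos'])).round(1),'ang',Ro.from_matrix(T.T@Rt(yaw)).as_rotvec().round(3))
E
python3 -c "
from h import *
st();plan([448,-292,260],5.6)"
```

```text
{'time': np.float64(0.78), 'joint_positions': array([ 1.15,  0.12, -0.26,  1.64,  0.03,  1.38,  0.3 ]), 'ee_pos': array([ 321.25, -454.91,  260.54]), 'ee_rot': array([-2.76, -1.49,  0.  ]), 'ft_force': array([ 0.27, -0.39, -0.49]), 'ft_torque': array([-0.08, -0.08, -0.02]), 'finger_gap': np.float64(60.56), 'finger_force': np.float64(0.0)}
[[0.548, 0.836, -0.0], [0.836, -0.548, 0.0], [-0.0, -0.0, -1.0]]
lin [205.7  16.6   0.5] ang [-0.     0.    -0.678]
```

>>> step_arm(
  targets=[
    {"linear": [41, 3, 0], "angular": [0, 0, -0.136]},
    {"linear": [82, 6, 0], "angular": [0, 0, -0.271]},
    {"linear": [123, 10, 0], "angular": [0, 0, -0.407]},
    {"linear": [164, 13, 0], "angular": [0, 0, -0.543]},
    {"linear": [206, 17, 0], "angular": [0, 0, -0.678]},
  ],
)

```text
time: 1.4
ee_pos: [449.0, -292.7, 260.4]
ee_rot: [-2.111, -2.327, 0.001]
ft_force: [-0.2, -1.0, -0.2]
finger_gap: 60.0
finger_force: 0.0
```

>>> step_arm(
  targets=[
    {"linear": [0, 0, 0], "angular": [0, 0, 0]},
    {"linear": [0, 0, 0], "angular": [0, 0, 0]},
  ],
)

```text
time: 1.65
ee_pos: [448.0, -294.3, 260.3]
ee_rot: [-2.117, -2.321, 0.001]
ft_force: [-0.5, -0.1, 0.1]
finger_gap: 60.0
finger_force: 0.0
```

```bash
cat >> h.py <<'E'
def wcloud(c):
    h,w=c['range_z'].shape; f=h/2/np.tan(np.radians(float(c['vertical_fov']))/2)
    v,u=np.mgrid[:h,:w]; a=(u-c['cx']); b=(v-c['cy']); r=np.hypot(a,b)+1e-9; t=np.tan(r/f)/r; z=c['range_z']
    P=np.stack([a*t*z,b*t*z,z],-1); X=(P-c['t'])@c['R']; X[z==0]=np.nan; return X
E
python3 -c "
from h import *
st();plan([448,-292,175],5.6)
c=cap('wrist','w1');X=wcloud(c).reshape(-1,3)
m=(abs(X[:,2]-202)<4)&(abs(X[:,0]-447)<25)&(abs(X[:,1]+292)<95); P=X[m,:2].astype(np.float32)
print(len(P),cv2.minAreaRect(P),np.median(X[m,2]));r=cv2.fitLine(P,cv2.DIST_HUBER,0,.01,.01).ravel();print(r,np.degrees(np.arctan2(r[1],r[0])))
"
```

```text
{'time': np.float64(1.65), 'joint_positions': array([ 0.96,  0.09, -0.46,  1.68,  0.04,  1.38,  0.59]), 'ee_pos': array([ 448.01, -294.28,  260.29]), 'ee_rot': array([-2.12, -2.32,  0.  ]), 'ft_force': array([-0.51, -0.08,  0.07]), 'ft_torque': array([-0.07, -0.09,  0.01]), 'finger_gap': np.float64(60.02), 'finger_force': np.float64(0.0)}
[[-0.092, 0.996, -0.001], [0.996, 0.092, -0.0], [-0.0, -0.001, -1.0]]
lin [ 2.3  0.3 85.3] ang [-0.001  0.    -0.006]
5280 ((446.653076171875, -290.643798828125), (14.035897254943848, 169.7068328857422), 5.478813648223877) 201.69322017823282
[ 9.7568095e-02 -9.9522883e-01  4.4475244e+02 -2.7152798e+02] -84.40085
```

View pics/w1.png

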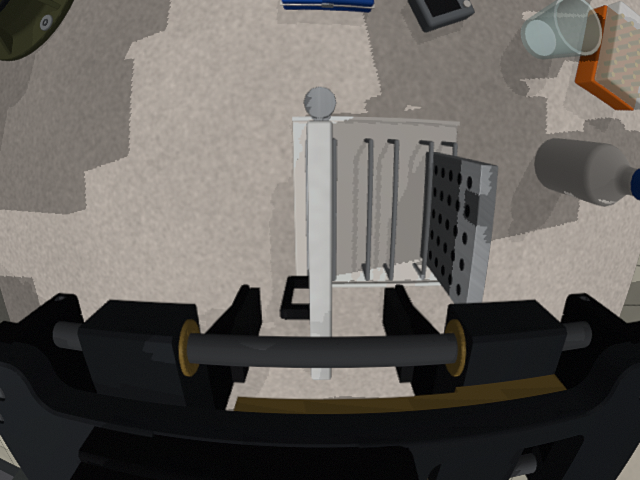

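The wrist picture shows the door's top rail at column 320, the upper barrel at (320,102), the handle at (295,298) and the fingers straddling the rail with room. Going down to grip.

>>> step_arm(
  targets=[
    {"linear": [4, -1, 28], "angular": [0, 0, -0.005]},
    {"linear": [4, -1, 57], "angular": [0, 0, -0.005]},
    {"linear": [4, -1, 80], "angular": [0, 0, -0.005]},
    {"linear": [4, -1, 85], "angular": [0, 0, -0.005]},
    {"linear": [4, -1, 85], "angular": [0, 0, -0.005]},
  ],
)

```text
time: 2.33
ee_pos: [446.8, -290.7, 175.9]
ee_rot: [2.112, 2.326, -0.0]
ft_force: [-0.3, -0.4, -0.2]
finger_gap: 59.8
finger_force: 0.0
```

>>> step_arm(
  targets=[
    {"linear": [0, 0, 0], "angular": [0, 0, 0]},
    {"linear": [0, 0, 0], "angular": [0, 0, 0]},
    {"linear": [0, 0, 0], "angular": [0, 0, 0]},
    {"linear": [0, 0, 0], "angular": [0, 0, 0]},
    {"linear": [0, 0, 0], "angular": [0, 0, 0]},
  ],
  hand=0,
  force=35,
)

```text
time: 2.95
ee_pos: [447.2, -289.9, 175.6]
ee_rot: [2.11, 2.328, -0.0]
ft_force: [-0.1, 0.4, 1.0]
finger_gap: 17.9
finger_force: 0.0
```

```bash
python3 -c "
from h import *
st()"
```

```text
{'time': np.float64(2.95), 'joint_positions': array([ 0.95,  0.14, -0.46,  1.81,  0.07,  1.21,  0.57]), 'ee_pos': array([ 447.16, -289.9 ,  175.59]), 'ee_rot': array([ 2.11,  2.33, -0.  ]), 'ft_force': array([-0.11,  0.37,  0.97]), 'ft_torque': array([-0.05, -0.1 , -0.02]), 'finger_gap': np.float64(17.9), 'finger_force': np.float64(0.0)}
[[-0.098, 0.995, 0.0], [0.995, 0.098, -0.0], [-0.0, 0.0, -1.0]]
```

>>> step_arm(
  targets=[
    {"linear": [0, 0, 0], "angular": [0, 0, 0]},
    {"linear": [0, 0, 0], "angular": [0, 0, 0]},
    {"linear": [0, 0, 0], "angular": [0, 0, 0]},
    {"linear": [0, 0, -3], "angular": [0, 0, 0]},
    {"linear": [0, 0, -8], "angular": [0, 0, 0]},
  ],
)

```text
time: 3.58
ee_pos: [446.6, -289.5, 182.7]
ee_rot: [-2.108, -2.326, 0.0]
ft_force: [-0.1, -0.3, -4.8]
finger_gap: 13.9
finger_force: 35.0
```

>>> step_arm(
  targets=[
    {"linear": [0, 0, -15], "angular": [0, 0, 0]},
    {"linear": [0, 0, -30], "angular": [0, 0, 0]},
    {"linear": [0, 0, -45], "angular": [0, 0, 0]},
    {"linear": [0, 0, -65], "angular": [0, 0, 0]},
    {"linear": [0, 0, -80], "angular": [0, 0, 0]},
  ],
)

```text
time: 4.2
ee_pos: [447.5, -290.1, 265.3]
ee_rot: [2.109, 2.326, 0.0]
ft_force: [-0.3, -0.4, -5.5]
finger_gap: 13.6
finger_force: 35.0
```

```bash
python3 -c "
from h import *
st();S=Rc@np.array([-124,121])+C; print('pin est',S); ey=Rc[:,0]; g=S-97*ey; print('grip over pin',g); plan([*(g-45*ey),263],5.15)"
```

```text
{'time': np.float64(4.2), 'joint_positions': array([ 0.96,  0.08, -0.46,  1.68,  0.04,  1.38,  0.59]), 'ee_pos': array([ 447.49, -290.08,  265.35]), 'ee_rot': array([2.11, 2.33, 0.  ]), 'ft_force': array([-0.27, -0.36, -5.46]), 'ft_torque': array([-0.02, -0.1 ,  0.02]), 'finger_gap': np.float64(13.62), 'finger_force': np.float64(35.0)}
[[-0.098, 0.995, 0.001], [0.995, 0.098, -0.001], [-0.001, 0.001, -1.0]]
pin est [476.71913416 225.03919401]
grip over pin [485.42619101 128.43077222]
lin [367.8  78.3   2. ] ang [0.001 0.001 0.008]
```

>>> step_arm(
  targets=[
    {"linear": [25, 5, 0], "angular": [0, 0, 0]},
    {"linear": [60, 13, 0], "angular": [0, 0, 0]},
    {"linear": [100, 21, 0], "angular": [0, 0, 0]},
    {"linear": [140, 30, 0], "angular": [0, 0, 0]},
    {"linear": [180, 38, 0], "angular": [0, 0, 0]},
  ],
)

```text
time: 4.82
ee_pos: [467.1, -104.4, 263.4]
ee_rot: [-2.108, -2.329, 0.0]
ft_force: [0.6, 0.7, -5.2]
finger_gap: 13.9
finger_force: 35.0
```

>>> step_arm(
  targets=[
    {"linear": [40, 9, 0], "angular": [0, 0, 0.002]},
    {"linear": [80, 17, 0], "angular": [0, 0, 0.004]},
    {"linear": [120, 26, 0], "angular": [0, 0, 0.006]},
    {"linear": [155, 34, 0], "angular": [0, 0, 0.008]},
    {"linear": [178, 39, 0], "angular": [0, 0, 0.008]},
  ],
)

```text
time: 5.45
ee_pos: [487.8, 77.3, 263.6]
ee_rot: [-2.115, -2.323, 0.0]
ft_force: [-0.2, -1.1, -4.8]
finger_gap: 13.8
finger_force: 35.0
```

>>> step_arm(
  targets=[
    {"linear": [0, 0, 0], "angular": [0, 0, 0]},
    {"linear": [0, 0, 0], "angular": [0, 0, 0]},
    {"linear": [0, 0, 0], "angular": [0, 0, 0]},
  ],
)

```text
time: 5.82
ee_pos: [488.6, 72.9, 263.4]
ee_rot: [2.121, 2.317, -0.001]
ft_force: [-0.3, -1.0, -5.2]
finger_gap: 13.7
finger_force: 35.0
```

```bash
python3 -c "
from h import *
st();c=cap('wrist','w2');cap('side','s2')
X=wcloud(c); np.save('w2X.npy',X)
Y=cab(X).reshape(-1,3)
for nm,a,b in(('top pin',188,202),('top brk',165,184),('low pin',73,86)):
    m=(Y[:,2]>a)&(Y[:,2]<b)&(Y[:,0]<-116)&(Y[:,0]>-150)&(abs(Y[:,1]-118)<30)
    P=Y[m]; print(nm,len(P)); 
    if len(P): print(P.min(0).round(1),P.max(0).round(1),np.median(P,0).round(1))
im=c['image'];s=cv2.imread('pics/s2.png')
cv2.imwrite('pics/c2.png',np.hstack([cv2.resize(im[0:230,220:420],(500,575)),cv2.resize(s[140:280,220:293],(300,575))]))
"
```

```text
{'time': np.float64(5.82), 'joint_positions': array([ 0.63,  0.01, -0.82,  1.76,  0.  ,  1.38, -0.11]), 'ee_pos': array([488.55,  72.87, 263.38]), 'ee_rot': array([ 2.12,  2.32, -0.  ]), 'ft_force': array([-0.29, -1.  , -5.21]), 'ft_torque': array([ 0.03, -0.15,  0.  ]), 'finger_gap': np.float64(13.73), 'finger_force': np.float64(35.0)}
[[-0.088, 0.996, -0.0], [0.996, 0.088, -0.001], [-0.001, -0.0, -1.0]]
top pin 265
[-126.6  117.7  188.5] [-117.3  126.5  201.9] [-123.2  122.4  199.6]
top brk 272
[-132.1  112.6  165.1] [-116.  132.  184.] [-129.5  122.4  177.7]
low pin 99
[-126.2  117.9   73.1] [-116.9  126.7   85.9] [-122.7  122.3   84.6]
```

View pics/c2.png

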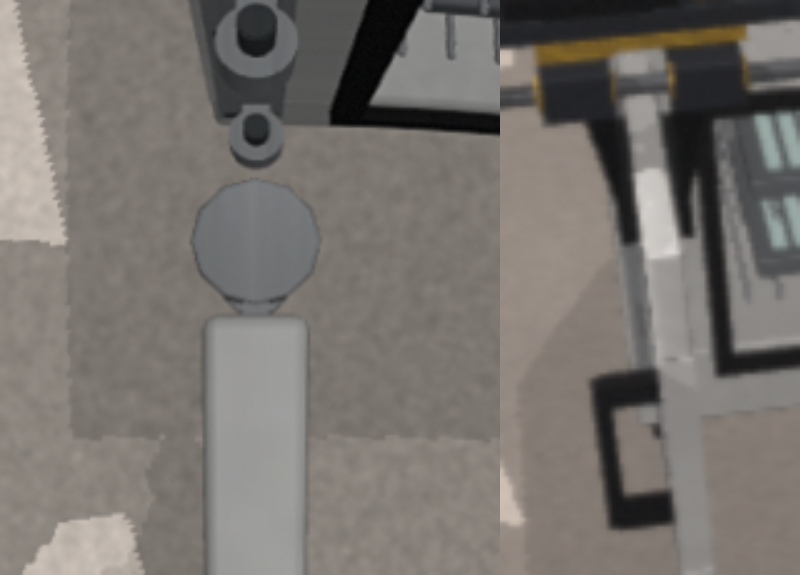

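The wrist crop shows the barrel top centred at (255,242), with the upper pin at (257,32) and the lower pin at (256,130) almost in line ahead of it. Now I'll measure both in the same camera.

```bash
cat >> h.py <<'E'
def meas(X):
    out={}
    Y=cab(X).reshape(-1,3)
    for nm,z in(('top',200.5),('low',85.5)):
        m=(abs(Y[:,2]-z)<2.5)&(Y[:,0]<-116)&(Y[:,0]>-133)&(abs(Y[:,1]-122)<7); P=Y[m]
        if len(P)>5: (c,r)=cv2.minEnclosingCircle(P[:,:2].astype(np.float32)); print('pin',nm,len(P),np.round(c,1),round(r,1),'med',np.median(P,0).round(1))
    o=get_obs(); zb=o['ee_pos'][2]-175.7+12+30+115+22; g=cab(np.r_[o['ee_pos'][:2],0][None])[0]
    m=(abs(Y[:,2]-zb)<4)&(np.hypot(Y[:,0]-g[0]-97,Y[:,1]-g[1])<15); P=Y[m]
    # only the barrel disc: exclude the rail (ends 85 from centre)
    P=P[P[:,0]>g[0]+86.5]
    (c,r)=cv2.minEnclosingCircle(P[:,:2].astype(np.float32)); print('barrel',len(P),np.round(c,1),round(r,1),'med',np.median(P,0).round(1),'zexp',zb.round(1))
    # rail
    m=(abs(Y[:,2]-(zb-4))<40)&(Y[:,0]>g[0]+20)&(Y[:,0]<g[0]+82)&(abs(Y[:,1]-g[1])<20); P=Y[m]; zt=np.percentile(P[:,2],90); P=P[abs(P[:,2]-zt)<3]
    print('rail',len(P),zt.round(1),cv2.minAreaRect(P[:,:2].astype(np.float32)),'grip cab',g.round(1))
E
python3 -c "
from h import *
meas(np.load('w2X.npy'))
c=load('wrist');f=240/np.tan(np.radians(float(c['vertical_fov']))/2)
def ray(u,v,z):
    a,b=u-c['cx'],v-c['cy'];r=np.hypot(a,b);d=np.r_[np.array([a,b])/r*np.sin(r/f),np.cos(r/f)]@c['R'];p=-c['R'].T@c['t'];return cab((p+d*(z-p[2])/d[2])[None])[0].round(1)
s=2.5
for n,u,v,z in(('barrel',255,242,266.7),('toppin front-edge top?',257,20,200.5),('lowpin',256,125,85.5),('brk top',257,38,185),('brk low',256,137,70)): print(n,ray(220+u/s,v/s,z))
"
```

```text
pin top 191 [-121.8  122.5] 4.8 med [-122.1  122.4  200. ]
pin low 88 [-121.4  122.3] 4.7 med [-121.6  122.3   85.1]
barrel 1955 [-180.4  122.6] 10.0 med [-180.6  122.6  266.5] zexp 266.8
rail 6998 290.3 ((-225.58360290527344, 122.8609848022461), (13.95807933807373, 61.885196685791016), 89.65914916992188) grip cab [-276.5  122.7    0. ]
barrel [-181.   122.6  266.7]
toppin front-edge top? [-121.8  121.9  200.5]
lowpin [-121.9  121.9   85.5]
brk top [-121.3  121.9  185. ]
brk low [-123.1  121.9   70. ]
```

>>> step_arm(
  targets=[
    {"linear": [10, 0, 10], "angular": [0, 0, 0]},
    {"linear": [20, 0, 24], "angular": [0, 0, 0]},
    {"linear": [27, 0, 36], "angular": [0, 0, 0]},
    {"linear": [28, 0, 38], "angular": [0, 0, 0]},
    {"linear": [28, 0, 38], "angular": [0, 0, 0]},
  ],
)

```text
time: 6.55
ee_pos: [486.2, 101.7, 225.4]
ee_rot: [-2.119, -2.319, 0.0]
ft_force: [-0.6, 0.2, -4.9]
finger_gap: 13.7
finger_force: 35.0
```

>>> step_arm(
  targets=[
    {"linear": [0, 0, 0], "angular": [0, 0, 0]},
    {"linear": [0, 0, 0], "angular": [0, 0, 0]},
    {"linear": [0, 0, 0], "angular": [0, 0, 0]},
  ],
)

```text
time: 6.92
ee_pos: [486.4, 101.6, 225.7]
ee_rot: [2.119, 2.318, 0.0]
ft_force: [-0.5, 0.0, -4.9]
finger_gap: 14.0
finger_force: 35.0
```

```bash
python3 -c "
from h import *
st();
for i in range(3): meas(wcloud(cap('wrist')))
X=wcloud(load('wrist'));Y=cab(X).reshape(-1,3); g=cab(np.r_[get_obs()['ee_pos'][:2],0][None])[0]
z0=get_obs()['ee_pos'][2]+26
m=(abs(Y[:,2]-z0)<5)&(Y[:,0]>g[0]+15)&(Y[:,0]<g[0]+80)&(abs(Y[:,1]-g[1])<5);P=Y[m];print('rail tilt',np.polyfit(P[:,0],P[:,2],1),'roll',np.polyfit(P[:,1],P[:,2],1))
"
```

```text
{'time': np.float64(6.92), 'joint_positions': array([ 0.59,  0.04, -0.86,  1.81,  0.03,  1.3 , -0.19]), 'ee_pos': array([486.39, 101.64, 225.74]), 'ee_rot': array([2.12, 2.32, 0.  ]), 'ft_force': array([-0.52,  0.03, -4.92]), 'ft_torque': array([-0.06, -0.06, -0.04]), 'finger_gap': np.float64(14.0), 'finger_force': np.float64(35.0)}
[[-0.09, 0.996, 0.0], [0.996, 0.09, -0.0], [-0.0, 0.0, -1.0]]
pin top 301 [-121.7  122.3] 4.9 med [-121.8  122.6  199.9]
pin low 8 [-119.1  122.4] 3.4 med [-118.3  122.4   85.5]
barrel 1965 [-151.6  122.3] 10.0 med [-151.8  122.3  228.9] zexp 229.0
rail 7020 252.7 ((-196.76800537109375, 122.51498413085938), (13.974435806274414, 61.924442291259766), 89.7585220336914) grip cab [-247.7  122.5    0. ]
pin top 298 [-121.4  122.4] 4.9 med [-121.7  122.3  200.2]
pin low 8 [-118.8  122.4] 3.4 med [-118.1  122.4   84.5]
barrel 1967 [-151.6  122.3] 10.0 med [-151.8  122.3  228.8] zexp 228.9
rail 7026 252.6 ((-196.7645263671875, 122.57340240478516), (13.973820686340332, 61.988075256347656), 89.78771209716797) grip cab [-247.7  122.5    0. ]
pin top 303 [-121.6  122.6] 4.9 med [-121.8  122.8  200.1]
pin low 6 [-118.7  122.5] 3.4 med [-118.3  122.5   84.3]
barrel 1961 [-151.6  122.5] 10.0 med [-151.7  122.4  228.8] zexp 228.9
rail 7032 252.6 ((-196.68923950195312, 122.59334564208984), (13.972487449645996, 61.92354202270508), 89.77421569824219) grip cab [-247.7  122.6    0. ]
rail tilt [-9.78781628e-04  2.51678708e+02] roll [1.15765193e-03 2.51730639e+02]
```

>>> step_arm(
  targets=[
    {"linear": [10, 0, 0], "angular": [0, 0, 0]},
    {"linear": [22, 0, 0], "angular": [0, 0, 0]},
    {"linear": [30, 0, 0], "angular": [0, 0, 0]},
    {"linear": [30, 0, 0], "angular": [0, 0, 0]},
    {"linear": [30, 0, 0], "angular": [0, 0, 0]},
  ],
)

```text
time: 7.7
ee_pos: [483.5, 131.6, 225.5]
ee_rot: [-2.119, -2.319, 0.0]
ft_force: [0.0, -0.3, -4.4]
finger_gap: 13.9
finger_force: 35.0
```

>>> step_arm(
  targets=[
    {"linear": [0, 0, 1], "angular": [0, 0, 0]},
    {"linear": [0, 0, 2], "angular": [0, 0, 0]},
    {"linear": [0, 0, 3], "angular": [0, 0, 0]},
    {"linear": [0, 0, 4], "angular": [0, 0, 0]},
    {"linear": [0, 0, 4], "angular": [0, 0, 0]},
  ],
)

```text
time: 8.32
ee_pos: [483.4, 131.6, 221.4]
ee_rot: [-2.119, -2.319, 0.0]
ft_force: [-0.0, -0.4, -4.8]
finger_gap: 13.9
finger_force: 35.0
```

```bash
python3 -c "
from h import *
o=st();print(cab(o['ee_pos'][None]))
meas(wcloud(cap('wrist')))"
```

```text
{'time': np.float64(8.32), 'joint_positions': array([ 0.55,  0.06, -0.89,  1.81,  0.05,  1.3 , -0.26]), 'ee_pos': array([483.43, 131.61, 221.39]), 'ee_rot': array([-2.12, -2.32,  0.  ]), 'ft_force': array([-0.03, -0.43, -4.78]), 'ft_torque': array([-0.04, -0.14,  0.04]), 'finger_gap': np.float64(13.85), 'finger_force': np.float64(35.0)}
[[-0.09, 0.996, -0.0], [0.996, 0.09, -0.0], [-0.0, -0.0, -1.0]]
[[-217.65553355  122.70152122  221.38635483]]
barrel 2090 [-118.3  122.6] 12.9 med [-121.2  122.5  224.6] zexp 224.8
rail 7008 248.3 ((-166.63441467285156, 122.74372863769531), (14.002480506896973, 61.956607818603516), 89.79815673828125) grip cab [-217.6  122.6    0. ]
```

>>> step_arm(
  targets=[
    {"linear": [0, 0, 0.5], "angular": [0, 0, 0]},
    {"linear": [0, 0, 1], "angular": [0, 0, 0]},
    {"linear": [0, 0, 1.5], "angular": [0, 0, 0]},
    {"linear": [0, 0, 2], "angular": [0, 0, 0]},
    {"linear": [0, 0, 2.5], "angular": [0, 0, 0]},
  ],
)

```text
time: 9.0
ee_pos: [483.5, 131.6, 219.0]
ee_rot: [2.119, 2.319, -0.0]
ft_force: [0.1, -0.0, -4.9]
finger_gap: 13.7
finger_force: 35.0
```

>>> step_arm(
  targets=[
    {"linear": [0, 0, 0.5], "angular": [0, 0, 0]},
    {"linear": [0, 0, 1], "angular": [0, 0, 0]},
  ],
)

```text
time: 9.25
ee_pos: [483.5, 131.7, 218.0]
ee_rot: [2.119, 2.319, -0.0]
ft_force: [-0.0, -0.0, -4.1]
finger_gap: 14.1
finger_force: 35.0
```

>>> step_arm(
  targets=[
    {"linear": [0, 0, 0.5], "angular": [0, 0, 0]},
    {"linear": [0, 0, 1], "angular": [0, 0, 0]},
    {"linear": [0, 0, 1.5], "angular": [0, 0, 0]},
  ],
)

```text
time: 9.62
ee_pos: [483.5, 131.6, 216.5]
ee_rot: [2.119, 2.319, -0.0]
ft_force: [-0.2, -0.4, -5.2]
finger_gap: 13.6
finger_force: 35.0
```

```bash
python3 -c "
from h import *
st();meas(wcloud(cap('wrist')))"
```

```text
{'time': np.float64(9.62), 'joint_positions': array([ 0.55,  0.07, -0.89,  1.81,  0.05,  1.29, -0.27]), 'ee_pos': array([483.54, 131.61, 216.48]), 'ee_rot': array([ 2.12,  2.32, -0.  ]), 'ft_force': array([-0.2 , -0.38, -5.22]), 'ft_torque': array([-0.02, -0.11, -0.  ]), 'finger_gap': np.float64(13.56), 'finger_force': np.float64(35.0)}
[[-0.09, 0.996, -0.0], [0.996, 0.09, -0.0], [-0.0, -0.0, -1.0]]
barrel 2095 [-118.2  122.6] 12.9 med [-121.2  122.5  219.7] zexp 219.7
rail 7011 243.4 ((-166.6352996826172, 122.6846694946289), (13.951483726501465, 62.02640914916992), 89.7588119506836) grip cab [-217.6  122.6    0. ]
```

The mouths are below the pin tops with no change in force, so both sockets are on. Continuing down.

>>> step_arm(
  targets=[
    {"linear": [0, 0, 0.8], "angular": [0, 0, 0]},
    {"linear": [0, 0, 1.6], "angular": [0, 0, 0]},
    {"linear": [0, 0, 2.4], "angular": [0, 0, 0]},
    {"linear": [0, 0, 3.2], "angular": [0, 0, 0]},
    {"linear": [0, 0, 4], "angular": [0, 0, 0]},
  ],
)

```text
time: 10.3
ee_pos: [483.5, 131.7, 212.4]
ee_rot: [-2.119, -2.319, 0.0]
ft_force: [0.9, 0.6, -4.4]
finger_gap: 13.6
finger_force: 35.0
```

>>> step_arm(
  targets=[
    {"linear": [0, 0, 0.8], "angular": [0, 0, 0]},
    {"linear": [0, 0, 1.6], "angular": [0, 0, 0]},
    {"linear": [0, 0, 2.4], "angular": [0, 0, 0]},
    {"linear": [0, 0, 3.2], "angular": [0, 0, 0]},
    {"linear": [0, 0, 4], "angular": [0, 0, 0]},
  ],
)

```text
time: 10.92
ee_pos: [483.5, 131.7, 208.5]
ee_rot: [2.119, 2.319, -0.0]
ft_force: [-0.7, -0.9, -4.5]
finger_gap: 14.0
finger_force: 35.0
```

>>> step_arm(
  targets=[
    {"linear": [0, 0, 0.7], "angular": [0, 0, 0]},
    {"linear": [0, 0, 1.4], "angular": [0, 0, 0]},
    {"linear": [0, 0, 2.1], "angular": [0, 0, 0]},
    {"linear": [0, 0, 2.8], "angular": [0, 0, 0]},
    {"linear": [0, 0, 3.2], "angular": [0, 0, 0]},
  ],
)

```text
time: 11.55
ee_pos: [483.5, 131.7, 205.3]
ee_rot: [2.119, 2.319, -0.0]
ft_force: [0.1, -0.4, -4.3]
finger_gap: 13.9
finger_force: 35.0
```

Last stretch, in small steps until the weight comes off.

>>> step_arm(
  targets=[
    {"linear": [0, 0, 0.3], "angular": [0, 0, 0]},
    {"linear": [0, 0, 0.6], "angular": [0, 0, 0]},
    {"linear": [0, 0, 0.9], "angular": [0, 0, 0]},
  ],
)

```text
time: 11.92
ee_pos: [483.5, 131.6, 204.4]
ee_rot: [2.119, 2.319, -0.0]
ft_force: [-0.2, -0.0, -3.9]
finger_gap: 13.9
finger_force: 35.0
```

>>> step_arm(
  targets=[
    {"linear": [0, 0, 0.2], "angular": [0, 0, 0]},
    {"linear": [0, 0, 0.4], "angular": [0, 0, 0]},
  ],
)

```text
time: 12.18
ee_pos: [483.5, 131.7, 204.0]
ee_rot: [2.119, 2.319, -0.0]
ft_force: [-0.3, -0.4, -5.4]
finger_gap: 13.4
finger_force: 35.0
```

>>> step_arm(
  targets=[
    {"linear": [0, 0, 0.2], "angular": [0, 0, 0]},
    {"linear": [0, 0, 0.4], "angular": [0, 0, 0]},
  ],
)

```text
time: 12.42
ee_pos: [483.5, 131.7, 203.6]
ee_rot: [-2.119, -2.319, 0.0]
ft_force: [-0.1, -1.0, -6.0]
finger_gap: 13.9
finger_force: 35.0
```

>>> step_arm(
  targets=[
    {"linear": [0, 0, 0.2], "angular": [0, 0, 0]},
    {"linear": [0, 0, 0.3], "angular": [0, 0, 0]},
  ],
)

```text
time: 12.68
ee_pos: [483.6, 131.6, 203.5]
ee_rot: [2.119, 2.319, 0.0]
ft_force: [-0.6, -0.1, -3.0]
finger_gap: 14.1
finger_force: 35.0
```

```bash
python3 -c "
from h import *
st();meas(wcloud(cap('wrist')))"
```

```text
{'time': np.float64(12.68), 'joint_positions': array([ 0.54,  0.08, -0.89,  1.83,  0.06,  1.26, -0.28]), 'ee_pos': array([483.61, 131.65, 203.5 ]), 'ee_rot': array([2.12, 2.32, 0.  ]), 'ft_force': array([-0.59, -0.12, -3.03]), 'ft_torque': array([-0.03,  0.01,  0.02]), 'finger_gap': np.float64(14.05), 'finger_force': np.float64(35.0)}
[[-0.09, 0.996, 0.0], [0.996, 0.09, -0.0], [-0.0, 0.0, -1.0]]
barrel 2353 [-118.1  122.5] 13.1 med [-120.1  122.4  206.6] zexp 206.8
rail 7014 230.5 ((-166.65780639648438, 122.67594146728516), (61.99462127685547, 13.994093894958496), 0.06933862715959549) grip cab [-217.7  122.5    0. ]
```

>>> step_arm(
  targets=[
    {"linear": [0, 0, 0.1], "angular": [0, 0, 0]},
    {"linear": [0, 0, 0.2], "angular": [0, 0, 0]},
  ],
)

```text
time: 12.98
ee_pos: [483.7, 131.6, 203.4]
ee_rot: [2.119, 2.319, 0.0]
ft_force: [-0.8, -1.1, -1.6]
finger_gap: 13.5
finger_force: 35.0
```

>>> step_arm(
  targets=[
    {"linear": [0, 0, 0.1], "angular": [0, 0, 0]},
    {"linear": [0, 0, 0.2], "angular": [0, 0, 0]},
  ],
)

```text
time: 13.22
ee_pos: [483.7, 131.6, 203.3]
ee_rot: [2.119, 2.319, 0.0]
ft_force: [-1.4, -1.6, 0.9]
finger_gap: 13.8
finger_force: 35.0
```

The door is resting on its shoulders. Easing the grip off.

>>> step_arm(
  targets=[
    {"linear": [0, 0, 0], "angular": [0, 0, 0]},
    {"linear": [0, 0, 0], "angular": [0, 0, 0]},
  ],
  force=20,
)

```text
time: 13.48
ee_pos: [483.7, 131.6, 203.1]
ee_rot: [2.119, 2.319, 0.0]
ft_force: [-0.6, -1.0, 0.5]
finger_gap: 13.8
finger_force: 20.0
```

>>> step_arm(
  targets=[
    {"linear": [0, 0, 0], "angular": [0, 0, 0]},
    {"linear": [0, 0, 0], "angular": [0, 0, 0]},
  ],
  force=10,
)

```text
time: 13.72
ee_pos: [483.6, 131.5, 202.8]
ee_rot: [2.119, 2.319, -0.0]
ft_force: [0.3, -0.6, -3.0]
finger_gap: 13.8
finger_force: 10.0
```

>>> step_arm(
  targets=[
    {"linear": [0, 0, 0], "angular": [0, 0, 0]},
    {"linear": [0, 0, 0], "angular": [0, 0, 0]},
  ],
  force=6,
)

```text
time: 13.98
ee_pos: [483.5, 131.5, 202.7]
ee_rot: [2.119, 2.319, -0.0]
ft_force: [0.5, -1.6, -2.7]
finger_gap: 14.1
finger_force: 6.0
```

>>> step_arm(
  targets=[
    {"linear": [0, 0, 0], "angular": [0, 0, 0]},
    {"linear": [0, 0, 0], "angular": [0, 0, 0]},
    {"linear": [0, 0, 0], "angular": [0, 0, 0]},
  ],
  force=3,
)

```text
time: 14.35
ee_pos: [483.5, 131.5, 202.8]
ee_rot: [2.119, 2.319, -0.0]
ft_force: [1.0, -1.5, -3.8]
finger_gap: 13.7
finger_force: 3.0
```

```bash
python3 -c "
from h import *
st();meas(wcloud(cap('wrist')))"
```

```text
{'time': np.float64(14.35), 'joint_positions': array([ 0.54,  0.08, -0.89,  1.83,  0.07,  1.26, -0.28]), 'ee_pos': array([483.48, 131.52, 202.8 ]), 'ee_rot': array([ 2.12,  2.32, -0.  ]), 'ft_force': array([ 1.01, -1.54, -3.83]), 'ft_torque': array([-0.41, -0.24, -0.03]), 'finger_gap': np.float64(13.69), 'finger_force': np.float64(3.0)}
[[-0.09, 0.996, -0.0], [0.996, 0.09, -0.0], [-0.0, -0.0, -1.0]]
barrel 2372 [-118.3  122.7] 13.0 med [-120.3  122.5  206.7] zexp 206.1
rail 7053 230.2 ((-166.73175048828125, 122.70822143554688), (61.95777130126953, 14.14273452758789), 0.021235572174191475) grip cab [-217.7  122.7    0. ]
```

>>> step_arm(
  targets=[
    {"linear": [0, 0, 0.4], "angular": [0, 0, 0]},
    {"linear": [0, 0, 0.8], "angular": [0, 0, 0]},
    {"linear": [0, 0, 1.0], "angular": [0, 0, 0]},
  ],
)

```text
time: 14.78
ee_pos: [483.9, 131.4, 202.4]
ee_rot: [2.119, 2.318, 0.0]
ft_force: [0.4, -3.4, 3.1]
finger_gap: 13.9
finger_force: 3.0
```

>>> step_arm(
  targets=[
    {"linear": [0, 0, 0], "angular": [0, 0, 0]},
    {"linear": [0, 0, 0], "angular": [0, 0, 0]},
    {"linear": [0, 0, 0], "angular": [0, 0, 0]},
  ],
  hand=20,
)

```text
time: 15.15
ee_pos: [483.5, 132.1, 201.9]
ee_rot: [-2.119, -2.319, -0.001]
ft_force: [-0.2, 0.0, 0.3]
finger_gap: 19.6
finger_force: 0.0
```

```bash
python3 -c "
from h import *
st();meas(wcloud(cap('wrist')))"
```

```text
{'time': np.float64(15.15), 'joint_positions': array([ 0.54,  0.08, -0.89,  1.83,  0.07,  1.26, -0.28]), 'ee_pos': array([483.46, 132.12, 201.93]), 'ee_rot': array([-2.12, -2.32, -0.  ]), 'ft_force': array([-0.21,  0.01,  0.33]), 'ft_torque': array([ 0.06, -0.11, -0.03]), 'finger_gap': np.float64(19.62), 'finger_force': np.float64(0.0)}
[[-0.09, 0.996, 0.0], [0.996, 0.09, 0.0], [0.0, 0.0, -1.0]]
barrel 2337 [-118.2  122.6] 13.4 med [-120.9  122.6  206.7] zexp 205.2
rail 7049 229.9 ((-166.39141845703125, 122.39643859863281), (61.777992248535156, 14.272185325622559), 0.19131198525428772) grip cab [-217.3  122.6    0. ]
```

Rail top is at 229.9 mm, where home would be 230, so the door hangs fully home. Next I lift clear, close the fingers and come down in front of the rail.

>>> step_arm(
  targets=[
    {"linear": [0, 0, 0], "angular": [0, 0, 0]},
    {"linear": [0, 0, -5], "angular": [0, 0, 0]},
    {"linear": [0, 0, -20], "angular": [0, 0, 0]},
    {"linear": [0, 0, -40], "angular": [0, 0, 0]},
    {"linear": [0, 0, -52], "angular": [0, 0, 0]},
  ],
  hand=30,
)

```text
time: 15.82
ee_pos: [484.1, 131.9, 255.8]
ee_rot: [2.118, 2.318, 0.002]
ft_force: [-0.1, 0.1, -0.7]
finger_gap: 30.6
finger_force: 0.0
```

>>> step_arm(
  targets=[
    {"linear": [0, 0, 0], "angular": [0, 0, 0]},
    {"linear": [0, -18, 0], "angular": [0, 0, 0]},
    {"linear": [0, -36, 0], "angular": [0, 0, 0]},
    {"linear": [0, -36, 0], "angular": [0, 0, 0]},
    {"linear": [0, -36, 0], "angular": [0, 0, 0]},
  ],
  hand=0,
  force=20,
)

```text
time: 16.45
ee_pos: [448.0, 128.3, 253.8]
ee_rot: [2.119, 2.319, 0.0]
ft_force: [-0.1, -0.3, 0.5]
finger_gap: 0.7
finger_force: 0.0
```

>>> step_arm(
  targets=[
    {"linear": [0, 0, 10], "angular": [0, 0, 0]},
    {"linear": [0, 0, 25], "angular": [0, 0, 0]},
    {"linear": [0, 0, 40], "angular": [0, 0, 0]},
    {"linear": [0, 0, 40], "angular": [0, 0, 0]},
  ],
)

```text
time: 16.95
ee_pos: [446.6, 128.2, 212.1]
ee_rot: [-2.117, -2.317, 0.004]
ft_force: [-0.4, 0.2, 0.6]
finger_gap: 0.6
finger_force: 0.0
```

```bash
python3 -c "
from h import *
o=st();print(cab(o['ee_pos'][None])); c=cap('wrist','w3');Y=cab(wcloud(c)).reshape(-1,3)
m=(abs(Y[:,2]-230)<3)&(Y[:,0]<-132)&(Y[:,0]>-310)&(abs(Y[:,1]-122)<40);print(cv2.minAreaRect(Y[m,:2].astype(np.float32)))
"
```

```text
{'time': np.float64(16.95), 'joint_positions': array([ 0.58, -0.04, -0.88,  1.9 , -0.04,  1.28, -0.2 ]), 'ee_pos': array([446.55, 128.19, 212.07]), 'ee_rot': array([-2.12, -2.32,  0.  ]), 'ft_force': array([-0.44,  0.21,  0.63]), 'ft_torque': array([-0.02, -0.07, -0.02]), 'finger_gap': np.float64(0.65), 'finger_force': np.float64(0.0)}
[[-0.09, 0.996, -0.003], [0.996, 0.09, 0.0], [0.0, -0.003, -1.0]]
[[-217.74876256  159.73847298  212.07125203]]
((-177.449462890625, 126.5663833618164), (39.27082824707031, 85.36309814453125), 65.49462127685547)
```

View pics/w3.png

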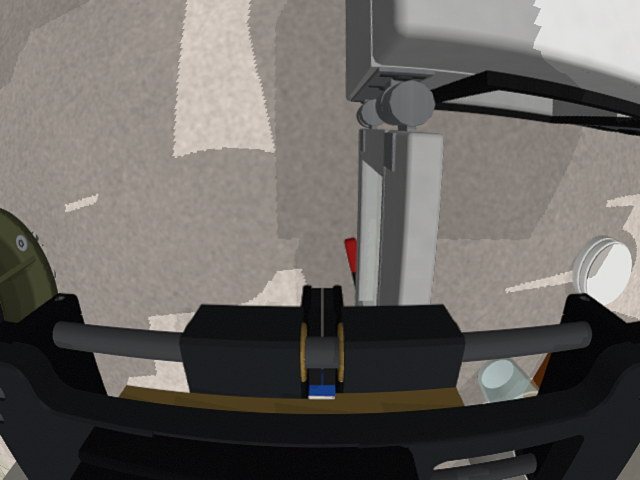

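The wrist picture shows the door hanging square to the cabinet with its barrel at (405,103). The closed fingers (322,310) are just in front of its rail at about (385,310). Approaching and pushing.

>>> step_arm(
  targets=[
    {"linear": [0, 4, -2], "angular": [0, 0, 0]},
    {"linear": [0, 8, -2], "angular": [0, 0, 0]},
    {"linear": [0, 11, -2], "angular": [0, 0, 0]},
    {"linear": [0, 13, -2], "angular": [0, 0, 0]},
    {"linear": [0, 15, -2], "angular": [0, 0, 0]},
  ],
)

```text
time: 17.62
ee_pos: [462.7, 129.8, 215.9]
ee_rot: [-2.119, -2.319, 0.0]
ft_force: [0.1, -0.0, -0.9]
finger_gap: 0.2
finger_force: 0.0
```

>>> step_arm(
  targets=[
    {"linear": [-0.9, 5, 0], "angular": [0, 0, -0.052]},
    {"linear": [-1.7, 10.2, 0], "angular": [0, 0, -0.105]},
    {"linear": [-2.2, 15.4, 0], "angular": [0, 0, -0.157]},
    {"linear": [-2.4, 20.6, 0], "angular": [0, 0, -0.209]},
    {"linear": [-2.4, 25.9, 0], "angular": [0, 0, -0.262]},
  ],
)

```text
time: 18.25
ee_pos: [488.7, 129.8, 215.8]
ee_rot: [-1.796, -2.577, 0.001]
ft_force: [-0.2, 1.0, 0.2]
finger_gap: 0.4
finger_force: 0.2
```

```bash
cat >> h.py <<'E'
def door():
    o=st(); T=Ro.from_rotvec(o['ee_rot']).as_matrix(); yaw=np.degrees(np.arctan2(T[1,1],T[0,1])); print('tcp cab',cab(o['ee_pos'][None]).round(1),'phi tool',yaw-5.15)
    Y=cab(wcloud(cap('wrist'))).reshape(-1,3)
    r=np.hypot(Y[:,0]+122,Y[:,1]-122.5)
    m=(abs(Y[:,2]-230)<2.5)&(r<178)&(r>14)&(Y[:,0]<-112); P=Y[m,:2]
    d=P-[-122,122.5]; a=np.degrees(np.arctan2(-d[:,1],-d[:,0])); print('door phi',len(P),np.median(a[np.hypot(*d.T)>25]))
E
python3 -c "
from h import *
door()"
```

```text
{'time': np.float64(18.25), 'joint_positions': array([ 0.56,  0.08, -0.9 ,  1.81,  0.07,  1.29, -0.01]), 'ee_pos': array([488.66, 129.76, 215.84]), 'ee_rot': array([-1.8 , -2.58,  0.  ]), 'ft_force': array([-0.22,  1.  ,  0.24]), 'ft_torque': array([ 0.07, -0.02,  0.03]), 'finger_gap': np.float64(0.42), 'finger_force': np.float64(0.18)}
[[-0.346, 0.938, -0.0], [0.938, 0.346, -0.0], [0.0, -0.0, -1.0]]
tcp cab [[-220.   117.7  215.8]] phi tool 15.118364166964243
door phi 6275 13.105571709714823
```

>>> step_arm(
  targets=[
    {"linear": [-0.9, 5, 0], "angular": [0, 0, -0.052]},
    {"linear": [-1.7, 10.2, 0], "angular": [0, 0, -0.105]},
    {"linear": [-2.2, 15.4, 0], "angular": [0, 0, -0.157]},
    {"linear": [-2.4, 20.6, 0], "angular": [0, 0, -0.209]},
    {"linear": [-2.4, 25.9, 0], "angular": [0, 0, -0.262]},
  ],
)

```text
time: 18.92
ee_pos: [513.7, 136.4, 215.8]
ee_rot: [-1.445, -2.789, 0.001]
ft_force: [-0.7, 0.2, 0.0]
finger_gap: 0.5
finger_force: 0.2
```

>>> step_arm(
  targets=[
    {"linear": [-0.9, 5, 0], "angular": [0, 0, -0.052]},
    {"linear": [-1.7, 10.2, 0], "angular": [0, 0, -0.105]},
    {"linear": [-2.2, 15.4, 0], "angular": [0, 0, -0.157]},
    {"linear": [-2.4, 20.6, 0], "angular": [0, 0, -0.209]},
    {"linear": [-2.4, 25.9, 0], "angular": [0, 0, -0.262]},
  ],
)

```text
time: 19.55
ee_pos: [536.2, 149.3, 215.8]
ee_rot: [-1.068, -2.954, 0.001]
ft_force: [-1.1, 0.4, 0.0]
finger_gap: 0.1
finger_force: 0.2
```

```bash
python3 -c "
from h import *
door()"
```

```text
{'time': np.float64(19.55), 'joint_positions': array([ 0.51,  0.25, -0.95,  1.69,  0.21,  1.31,  0.4 ]), 'ee_pos': array([536.22, 149.29, 215.77]), 'ee_rot': array([-1.07, -2.95,  0.  ]), 'ft_force': array([-1.08,  0.44,  0.01]), 'ft_torque': array([ 0.01, -0.02, -0.  ]), 'finger_gap': np.float64(0.06), 'finger_force': np.float64(0.18)}
[[-0.769, 0.64, -0.001], [0.64, 0.769, -0.0], [0.0, -0.001, -1.0]]
tcp cab [[-204.8   68.5  215.8]] phi tool 45.086120699166024
door phi 6321 43.52913629426355
```

>>> step_arm(
  targets=[
    {"linear": [-0.9, 5, 0], "angular": [0, 0, -0.052]},
    {"linear": [-1.7, 10.2, 0], "angular": [0, 0, -0.105]},
    {"linear": [-2.2, 15.4, 0], "angular": [0, 0, -0.157]},
    {"linear": [-2.4, 20.6, 0], "angular": [0, 0, -0.209]},
    {"linear": [-2.4, 25.9, 0], "angular": [0, 0, -0.262]},
  ],
)

```text
time: 20.23
ee_pos: [554.6, 167.5, 215.8]
ee_rot: [-0.674, -3.068, 0.001]
ft_force: [-0.3, 0.7, -0.5]
finger_gap: 0.1
finger_force: 0.2
```

>>> step_arm(
  targets=[
    {"linear": [-0.9, 5, 0], "angular": [0, 0, -0.052]},
    {"linear": [-1.6, 9.2, 0], "angular": [0, 0, -0.094]},
    {"linear": [-1.9, 12.8, 0], "angular": [0, 0, -0.131]},
    {"linear": [-2.1, 15.4, 0], "angular": [0, 0, -0.157]},
    {"linear": [-2.2, 17.1, 0], "angular": [0, 0, -0.174]},
  ],
)

```text
time: 20.85
ee_pos: [563.9, 182.4, 215.9]
ee_rot: [-0.404, -3.115, 0.0]
ft_force: [-0.3, -1.0, 0.6]
finger_gap: 0.6
finger_force: 0.2
```

>>> step_arm(
  targets=[
    {"linear": [-0.3, 1.7, 0], "angular": [0, 0, -0.017]},
    {"linear": [-0.6, 3.4, 0], "angular": [0, 0, -0.035]},
  ],
)

```text
time: 21.1
ee_pos: [565.4, 185.5, 215.9]
ee_rot: [0.349, 3.122, -0.0]
ft_force: [-0.1, -0.3, 0.8]
finger_gap: 0.5
finger_force: 0.1
```

```bash
python3 -c "
from h import *
door()"
```

```text
{'time': np.float64(21.1), 'joint_positions': array([ 0.45,  0.37, -1.01,  1.6 ,  0.32,  1.35,  0.75]), 'ee_pos': array([565.42, 185.46, 215.93]), 'ee_rot': array([ 0.35,  3.12, -0.  ]), 'ft_force': array([-0.14, -0.35,  0.8 ]), 'ft_torque': array([ 0.07, -0.16,  0.02]), 'finger_gap': np.float64(0.52), 'finger_force': np.float64(0.15)}
[[-0.975, 0.221, 0.0], [0.221, 0.975, -0.0], [-0.0, -0.0, -1.0]]
tcp cab [[-171.4   36.2  215.9]] phi tool 72.084042754035
door phi 6388 70.65379043055097
```

>>> step_arm(
  targets=[
    {"linear": [-0.4, 1.7, 0], "angular": [0, 0, -0.0175]},
    {"linear": [-0.7, 3.4, 0], "angular": [0, 0, -0.035]},
    {"linear": [-1.0, 5.1, 0], "angular": [0, 0, -0.052]},
    {"linear": [-1.3, 6.8, 0], "angular": [0, 0, -0.07]},
    {"linear": [-1.5, 8.5, 0], "angular": [0, 0, -0.087]},
  ],
)

```text
time: 21.78
ee_pos: [568.7, 193.5, 215.9]
ee_rot: [0.213, 3.134, -0.0]
ft_force: [0.2, -0.0, 0.1]
finger_gap: 0.5
finger_force: 0.2
```

>>> step_arm(
  targets=[
    {"linear": [-0.4, 1.7, 0], "angular": [0, 0, -0.0175]},
    {"linear": [-0.7, 3.4, 0], "angular": [0, 0, -0.035]},
    {"linear": [-1.0, 5.1, 0], "angular": [0, 0, -0.052]},
    {"linear": [-1.3, 6.8, 0], "angular": [0, 0, -0.07]},
    {"linear": [-1.5, 8.5, 0], "angular": [0, 0, -0.087]},
  ],
)

```text
time: 22.4
ee_pos: [571.4, 201.7, 215.9]
ee_rot: [-0.076, -3.141, 0.0]
ft_force: [-0.9, 0.2, -0.6]
finger_gap: 0.4
finger_force: 0.2
```

>>> step_arm(
  targets=[
    {"linear": [-0.4, 1.7, 0], "angular": [0, 0, -0.0175]},
    {"linear": [-0.7, 3.4, 0], "angular": [0, 0, -0.035]},
    {"linear": [-1.0, 5.1, 0], "angular": [0, 0, -0.052]},
    {"linear": [-1.1, 6, 0], "angular": [0, 0, -0.061]},
  ],
)

```text
time: 22.9
ee_pos: [572.8, 207.7, 215.9]
ee_rot: [-0.019, 3.141, -0.0]
ft_force: [0.2, -0.3, -0.5]
finger_gap: 0.5
finger_force: 0.2
```

```bash
python3 -c "
from h import *
door()"
```

```text
{'time': np.float64(22.9), 'joint_positions': array([ 0.42,  0.43, -1.05,  1.56,  0.37,  1.37,  0.92]), 'ee_pos': array([572.79, 207.69, 215.92]), 'ee_rot': array([-0.02,  3.14, -0.  ]), 'ft_force': array([ 0.17, -0.31, -0.45]), 'ft_torque': array([ 0.  , -0.14, -0.01]), 'finger_gap': np.float64(0.53), 'finger_force': np.float64(0.18)}
[[-1.0, -0.012, 0.0], [-0.012, 1.0, -0.0], [-0.0, -0.0, -1.0]]
tcp cab [[-149.9   26.9  215.9]] phi tool 85.53903265938888
door phi 6409 84.15056422872792
```

>>> step_arm(
  targets=[
    {"linear": [-0.2, 1.2, 0], "angular": [0, 0, -0.012]},
    {"linear": [-0.4, 2.4, 0], "angular": [0, 0, -0.024]},
    {"linear": [-0.6, 3.6, 0], "angular": [0, 0, -0.036]},
    {"linear": [-0.7, 4.8, 0], "angular": [0, 0, -0.048]},
    {"linear": [-0.9, 6, 0], "angular": [0, 0, -0.06]},
  ],
)

```text
time: 23.58
ee_pos: [573.7, 213.6, 215.9]
ee_rot: [-0.113, 3.139, -0.0]
ft_force: [0.8, -0.5, 0.3]
finger_gap: 0.6
finger_force: 0.2
```

>>> step_arm(
  targets=[
    {"linear": [-0.1, 0.7, 0], "angular": [0, 0, -0.007]},
    {"linear": [-0.2, 1.3, 0], "angular": [0, 0, -0.014]},
    {"linear": [-0.2, 1.8, 0], "angular": [0, 0, -0.018]},
  ],
)

```text
time: 23.95
ee_pos: [573.7, 215.4, 215.9]
ee_rot: [0.14, -3.138, 0.0]
ft_force: [0.2, -0.8, 0.0]
finger_gap: 0.3
finger_force: 0.2
```

```bash
python3 -c "
from h import *
door()"
```

```text
{'time': np.float64(23.95), 'joint_positions': array([ 0.41,  0.44, -1.06,  1.55,  0.39,  1.38,  0.98]), 'ee_pos': array([573.67, 215.35, 215.88]), 'ee_rot': array([ 0.14, -3.14,  0.  ]), 'ft_force': array([ 0.19, -0.79,  0.01]), 'ft_torque': array([ 0.03, -0.18,  0.04]), 'finger_gap': np.float64(0.3), 'finger_force': np.float64(0.19)}
[[-0.996, -0.089, -0.0], [-0.089, 0.996, -0.0], [0.0, -0.0, -1.0]]
tcp cab [[-142.4   25.3  215.9]] phi tool 89.97366327562986
door phi 6371 88.59374707204512
```

>>> step_arm(
  targets=[
    {"linear": [0, 0.5, 0], "angular": [0, 0, 0]},
    {"linear": [0, 1, 0], "angular": [0, 0, 0]},
    {"linear": [0, 1.5, 0], "angular": [0, 0, 0]},
  ],
)

```text
time: 24.38
ee_pos: [573.5, 216.9, 215.9]
ee_rot: [0.14, -3.138, 0.0]
ft_force: [-0.2, -0.1, 0.6]
finger_gap: 0.6
finger_force: 0.2
```

>>> step_arm(
  targets=[
    {"linear": [0, 0.3, 0], "angular": [0, 0, 0]},
    {"linear": [0, 0.6, 0], "angular": [0, 0, 0]},
  ],
)

```text
time: 24.62
ee_pos: [573.5, 217.4, 215.9]
ee_rot: [-0.14, 3.138, -0.0]
ft_force: [-0.3, -1.1, 0.4]
finger_gap: 0.7
finger_force: 0.2
```

```bash
python3 -c "
from h import *
door()"
```

```text
{'time': np.float64(24.62), 'joint_positions': array([ 0.41,  0.44, -1.06,  1.55,  0.39,  1.38,  0.97]), 'ee_pos': array([573.47, 217.44, 215.91]), 'ee_rot': array([-0.14,  3.14, -0.  ]), 'ft_force': array([-0.31, -1.08,  0.43]), 'ft_torque': array([ 0.06, -0.19, -0.06]), 'finger_gap': np.float64(0.72), 'finger_force': np.float64(0.19)}
[[-0.996, -0.089, 0.0], [-0.089, 0.996, -0.0], [0.0, -0.0, -1.0]]
tcp cab [[-140.2   25.3  215.9]] phi tool 89.95980534800404
door phi 6416 89.69240743063864
```

>>> step_arm(
  targets=[
    {"linear": [0, 0.3, 0], "angular": [0, 0, 0]},
    {"linear": [0, 0.6, 0], "angular": [0, 0, 0]},
  ],
)

```text
time: 24.92
ee_pos: [573.4, 218.1, 215.9]
ee_rot: [0.14, -3.138, 0.0]
ft_force: [-0.2, 0.6, 0.4]
finger_gap: 0.5
finger_force: 0.2
```

>>> step_arm(
  targets=[
    {"linear": [0, 0.3, 0], "angular": [0, 0, 0]},
    {"linear": [0, 0.5, 0], "angular": [0, 0, 0]},
  ],
)

```text
time: 25.18
ee_pos: [573.4, 218.6, 215.9]
ee_rot: [0.14, -3.138, 0.0]
ft_force: [0.4, -0.2, 0.2]
finger_gap: 0.3
finger_force: 0.2
```

>>> step_arm(
  targets=[
    {"linear": [0, 0.3, 0], "angular": [0, 0, 0]},
    {"linear": [0, 0.6, 0], "angular": [0, 0, 0]},
  ],
)

```text
time: 25.42
ee_pos: [573.3, 219.2, 215.9]
ee_rot: [-0.14, 3.138, -0.0]
ft_force: [0.4, -1.1, 0.8]
finger_gap: 0.4
finger_force: 0.2
```

>>> step_arm(
  targets=[
    {"linear": [0, 0.2, 0], "angular": [0, 0, 0]},
    {"linear": [0, 0.4, 0], "angular": [0, 0, 0]},
  ],
)

```text
time: 25.68
ee_pos: [573.3, 219.4, 215.9]
ee_rot: [0.14, -3.138, 0.001]
ft_force: [-0.3, -0.9, 0.3]
finger_gap: 0.6
finger_force: 0.6
```

```bash
python3 -c "
from h import *
door()"
```

```text
{'time': np.float64(25.68), 'joint_positions': array([ 0.4 ,  0.44, -1.06,  1.55,  0.39,  1.38,  0.97]), 'ee_pos': array([573.29, 219.36, 215.89]), 'ee_rot': array([ 0.14, -3.14,  0.  ]), 'ft_force': array([-0.35, -0.88,  0.32]), 'ft_torque': array([-0.05, -0.19, -0.03]), 'finger_gap': np.float64(0.59), 'finger_force': np.float64(0.58)}
[[-0.996, -0.089, -0.0], [-0.089, 0.996, -0.0], [0.0, -0.0, -1.0]]
tcp cab [[-138.3   25.3  215.9]] phi tool 89.95479199957522
door phi 6382 90.80566855608467
```

>>> step_arm(
  targets=[
    {"linear": [0, 0.2, 0], "angular": [0, 0, 0]},
    {"linear": [0, 0.4, 0], "angular": [0, 0, 0]},
  ],
)

```text
time: 25.98
ee_pos: [573.3, 219.4, 215.9]
ee_rot: [0.139, -3.138, 0.001]
ft_force: [0.4, -3.0, 1.2]
finger_gap: 0.4
finger_force: 1.2
```

>>> step_arm(
  targets=[
    {"linear": [0, 0.2, 0], "angular": [0, 0, 0]},
    {"linear": [0, 0.2, 0], "angular": [0, 0, 0]},
  ],
)

```text
time: 26.22
ee_pos: [573.3, 219.5, 215.9]
ee_rot: [0.139, -3.138, 0.002]
ft_force: [0.3, -3.1, 1.3]
finger_gap: 0.4
finger_force: 1.9
```

```bash
python3 -c "
from h import *
door()"
```

```text
{'time': np.float64(26.22), 'joint_positions': array([ 0.4 ,  0.44, -1.06,  1.55,  0.39,  1.38,  0.97]), 'ee_pos': array([573.3 , 219.48, 215.86]), 'ee_rot': array([ 0.14, -3.14,  0.  ]), 'ft_force': array([ 0.3 , -3.05,  1.33]), 'ft_torque': array([-0.64, -0.12,  0.04]), 'finger_gap': np.float64(0.38), 'finger_force': np.float64(1.86)}
[[-0.996, -0.089, -0.0], [-0.089, 0.996, -0.001], [0.0, -0.001, -1.0]]
tcp cab [[-138.2   25.3  215.9]] phi tool 89.92958011945232
door phi 6391 90.87420106695792
```

The door meets the gasket (about 3 N). One slightly firmer press, then back away.

>>> step_arm(
  targets=[
    {"linear": [0, 0.3, 0], "angular": [0, 0, 0]},
    {"linear": [0, 0.6, 0], "angular": [0, 0, 0]},
    {"linear": [0, 0.6, 0], "angular": [0, 0, 0]},
    {"linear": [0, 0.3, 0], "angular": [0, 0, 0]},
    {"linear": [0, 0, 0], "angular": [0, 0, 0]},
  ],
)

```text
time: 26.9
ee_pos: [573.3, 219.5, 215.9]
ee_rot: [0.139, -3.138, 0.001]
ft_force: [0.1, -3.9, 2.2]
finger_gap: 0.6
finger_force: 2.5
```

>>> step_arm(
  targets=[
    {"linear": [0, -0.5, 0], "angular": [0, 0, 0]},
    {"linear": [0, -1.5, 0], "angular": [0, 0, 0]},
    {"linear": [0, -5, 0], "angular": [0, 0, 0]},
    {"linear": [0, -15, 0], "angular": [0, 0, 0]},
    {"linear": [0, -30, 0], "angular": [0, 0, 0]},
  ],
)

```text
time: 27.52
ee_pos: [575.7, 190.3, 216.0]
ee_rot: [-0.142, 3.138, 0.001]
ft_force: [0.8, 0.5, -0.6]
finger_gap: 0.6
finger_force: 0.0
```

>>> step_arm(
  targets=[
    {"linear": [0, -25, -20], "angular": [0, 0, 0]},
    {"linear": [0, -60, -50], "angular": [0, 0, 0]},
    {"linear": [0, -100, -80], "angular": [0, 0, 0]},
    {"linear": [0, -100, -80], "angular": [0, 0, 0]},
    {"linear": [0, -100, -80], "angular": [0, 0, 0]},
  ],
)

```text
time: 28.15
ee_pos: [584.5, 90.5, 295.6]
ee_rot: [0.139, -3.138, -0.001]
ft_force: [0.1, 0.6, -0.3]
finger_gap: 0.6
finger_force: 0.0
```

```bash
python3 -c "
from h import *
door(); w=load('wrist'); s=cap('side')
for n,Y in(('wrist',cab(wcloud(w))),('side',cab(cloud(s)))):
    Y=Y.reshape(-1,3); m=(Y[:,2]>183)&(Y[:,2]<226)&(Y[:,0]>-150)&(Y[:,0]<-118)&(Y[:,1]>-52)&(Y[:,1]<95); P=Y[m]
    if len(P)>50: k=np.polyfit(P[:,1],P[:,0],1); print(n,'front face x=',np.polyval(k,25).round(1),'angle',np.degrees(np.arctan(k[0])).round(2),len(P))
    m=(Y[:,0]>-134)&(Y[:,0]<-114)&(Y[:,1]>-50)&(Y[:,1]<95)&(Y[:,2]>222)&(Y[:,2]<240); print('top z',np.percentile(Y[m,2],[50,90,98]).round(1))
cv2.imwrite('pics/f.png',np.hstack([cv2.resize(w['image'],(400,300)),cv2.resize(s['image'][80:260,200:420],(367,300))]))
"
```

```text
{'time': np.float64(28.15), 'joint_positions': array([ 0.67,  0.34, -1.09,  1.48,  0.3 ,  1.5 ,  1.24]), 'ee_pos': array([584.51,  90.49, 295.58]), 'ee_rot': array([ 0.14, -3.14, -0.  ]), 'ft_force': array([ 0.11,  0.63, -0.31]), 'ft_torque': array([ 0.17, -0.13, -0.02]), 'finger_gap': np.float64(0.58), 'finger_force': np.float64(0.0)}
[[-0.996, -0.088, -0.0], [-0.088, 0.996, 0.0], [0.0, 0.0, -1.0]]
tcp cab [[-267.7   25.7  295.6]] phi tool 89.92452271732662
door phi 2624 89.80740848562195
wrist front face x= -128.6 angle 0.35 4888
top z [228.2 229.5 230.1]
side front face x= -128.4 angle 0.28 1142
top z [227.8 230.8 231.3]
```

View pics/f.png

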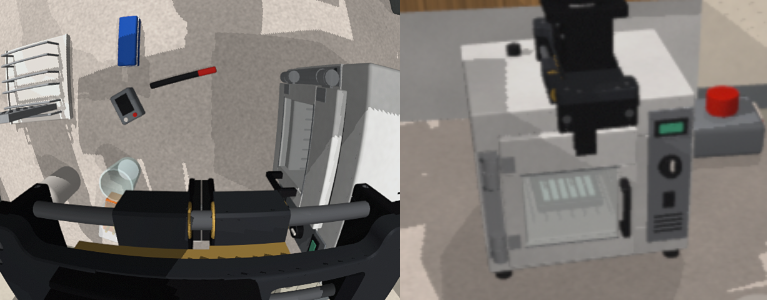

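The wrist view (left) shows the door flat along the cabinet front around (310,130). The side view shows it closed, with its handle at (625,205) and both barrels on their pins at (488,165) and (495,240). I'll check the door's angle against the cabinet's own front face.

```bash
python3 -c "
from h import *
D={'wrist':cab(wcloud(load('wrist'))),'side':cab(cloud(load('side'))),'scene':cab(cloud(cap('scene')))}
for n,Y in D.items():
    Y=Y.reshape(-1,3)
    for nm,z0,z1,x0,x1,y0,y1 in(('cab front',236,254,-116,-102,-130,130),('door rail',183,226,-140,-120,-55,100),('door bottom rail',46,75,-140,-120,-55,100)):
        m=(Y[:,2]>z0)&(Y[:,2]<z1)&(Y[:,0]>x0)&(Y[:,0]<x1)&(Y[:,1]>y0)&(Y[:,1]<y1); P=Y[m]
        if len(P)>50:
            l=cv2.fitLine(P[:,[1,0]].astype(np.float32),cv2.DIST_HUBER,0,.01,.01).ravel(); print(n,nm,len(P),'angle',np.degrees(np.arctan(l[1]/l[0])).round(2),'x@25',(l[3]+(25-l[2])*l[1]/l[0]).round(1),P[:,1].min().round(),P[:,1].max().round())
"
```

```text
wrist cab front 4140 angle 0.1 x@25 -107.5 -89.0 130.0
wrist door rail 5101 angle 0.34 x@25 -128.7 -54.0 100.0
wrist door bottom rail 1536 angle 0.52 x@25 -129.4 -51.0 100.0
side cab front 617 angle 0.16 x@25 -107.5 -130.0 130.0
side door rail 1215 angle 0.31 x@25 -128.6 -55.0 100.0
side door bottom rail 779 angle 0.29 x@25 -129.0 -55.0 100.0
scene cab front 593 angle 0.07 x@25 -109.0 -130.0 100.0
scene door rail 697 angle 0.22 x@25 -129.9 -55.0 72.0
scene door bottom rail 460 angle 0.22 x@25 -130.3 -54.0 100.0
```

```bash
python3 -c "
from h import *
print(finish_job())"
```

```text
the job is handed in; nothing more can be done
None
```

The door hangs fully home on both hinge pins and is shut flat against the gasket (within about 0.2° of the cabinet front). The fingers have let go and are clear, nothing else was touched, and the job is handed in at about 28 s.

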